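# Sled from the spring clip into its sleeve

## Robot

A 6-joint arm with a two-finger parallel gripper is mounted at the origin on the work surface. World frame = base frame: x ahead of the robot, y to its left, z up, the work surface at z = 0. Lengths are in m, angles in degrees, forces in N, time in s.
With the tool pointing down it reaches from about 0.375 to 0.9 m from the base axis. Payload 3.1 kg.
Tool frame: the origin (TCP) lies at the very end of the fingers, on their centre line; the grasp point (between the pads) lies 19 mm behind it; z points along the fingers, y is the line along which they close (so a half turn about z gives the same grasp; the last joint's range is limited). The gripper opens to 87 mm and grips with 3 to 60 N. Pads are 19 mm wide; open, the fingers measure 117 mm over their backs; the gripper's body (75 mm by 190 mm) begins 51 mm behind the grasp point.
Start: joints at [-75.315, 30.224, 82.088, -0, 67.689, -10.227], TCP at [0.263, -0.567, 0.223] pointing down, gripper open.
Joint ranges: [-176.69, 176.69], [-43.24, 126.21], [12.49, 139.97], [-82, 262], [0, 151.66], [-163.58, 163.58]. Speed limits (degrees/s): [159.86, 159.86, 180, 180, 180, 180].

## Interface

Orientations are given as a 3x3 rotation matrix whose columns are the frame's x, y, z axes.
In Python, from rig import readout, viewer, ticket gives the robot as it stands.
- The arm moves only by the tool send_rows, never from a script. Its argument "moves" is a list of rows, each a list of 6 numbers: the shift along the tool's x, y, z in units of 250 mm (1.0 is 250 mm), then the turn, a rotation vector about the tool's x, y, z in units of 90 degrees (1.0 is 90 degrees). A call has 1 to 12 rows; each row is the pose to reach, as a shift and turn from the pose commanded when the call began, along the tool's axes at that moment; what a row does not reach only later rows make up. A row lasts 1/10 s, in which the tool goes at most 50 mm and 8.59 degrees, less where a joint would pass 70% of its speed; a pose out of reach is approached as far as the arm can. A call with a number of a shift or a turn outside -1 to 1 is refused whole. A call with a gripper value outside its range is refused whole. "grip" is the opening, from 0 (shut) to 1 (fully open), set as the call begins (left out, the last holds). The fingers move at their own pace and stop on an object; the grip force is fixed at half the most. Time passes only in rows, so rows that repeat a pose let the fingers close. It gives the time, the measured TCP pose, the force, the opening and the grip force at its end, in the units of the state.
- readout.read_state(): the state, without advancing time (a new reading comes with each control period).
- viewer.capture(name): name is "scene" or "top" or "wrist"; returns (picture, depth): 384x512x3 uint8, red, green, blue; 384x512 float32, m along the optical axis (not along the pixel's ray), 0 where there is no reading.
- viewer.camera_info(name): a dict with "fx", "fy", "cx", "cy" (pixels), "distortion" ([k1, k2, p1, p2, k3] as OpenCV has them; the pictures are not rectified), "R" (3x3) and "t" (3): a world point X has camera coordinates R X + t; the wrist camera has in their place "tool_from_camera" (4x4, takes a point from camera to tool coordinates, whose origin is the TCP and whose axes are the flange's). Camera axes: x right, y down, z forward; pixel columns grow to the right and rows downward; lengths in m; the calibration is good to about 2 mm. A picture is of the moment at which its call begins: read the wrist's pose just before it. camera_info takes no time and is no camera call.
- ticket.hand_in(): hands the job in; it is judged then, once.
The state is a dict: "time_s": time; "joint_positions": joint angles; "qvel": joint speeds; "tau": joint torques, N m; "position": TCP position; "tcp_rot": TCP orientation; "force": force on the tool from outside, world axes, zero at the start; "moment": the same for the moment, N m; "opening": opening from 0.0 (shut) to 1.0 (fully open); "grasp_force": force on a finger pad.
Only numpy, scipy, OpenCV 4.12 (cv2) and the standard library are available. Lean on these libraries where they do the work, as an engineer would, in place of code of your own. Each camera call takes 0.05 s, during which the arm holds its last target. There are 200 camera calls.

## Task

Draw the electronics sled nose first out of the spring clip, lay it on the black work mat and let go, then take it again by the grip fin on its tail and lift it off the mat. Slide it nose first into the aluminium sleeve until you feel it meet the hidden stop (a push of at least 2 N, under 40 N), and leave it there fully home. Do not drop it and do not move any bystander more than 25 mm.

Things in the scene. Friction and masses are not known exactly. Their poses are not given: they have to be found in the camera images.
- sled: The electronics sled: a grey plastic tray 160 mm long, 46 mm wide, 16 mm high over its side rails, carrying a green circuit board, about 0.13 kg. Origin: centre of its underside. x points to its nose (the end without the fin, at +80 mm), z up. At the start it lies on the stand's ledge with its tail fin held in the spring clip.
- fin: The grip fin that stands on the sled's tail, part of the sled: 30 mm long (along the sled's x), 14 mm thick (along y), rising to 44 mm above the sled's underside (28 mm above the rails). Origin: its centre, 65 mm behind the sled's origin and 26 mm above the sled's underside. Axes as the sled's. Can be pinched across its thickness from above once it is out of the clip.
- sled_nose (a point): Point on the sled's underside at the middle of its nose end, 80 mm ahead of the sled's origin.
- stand: Weighted stand, fixed: 110 mm disc base, ledge 26 mm wide, top 34 mm up (x -85 to +30 mm), chrome spring clip: two jaws 18 mm high at x -93 to -47 mm pinch the fin's sides (2 N each) under a fixed bar, top 90 mm up. Origin: on the table, 5 mm behind the sled's start; x: the way to draw the sled out (35 mm frees the fin; the bar blocks lifting).
- clip_front (a point): Middle of the front edges of the clip's jaws, 47 mm behind the stand's origin, 66 mm above the table.
- mat: The black rubber work mat, fixed, 150 mm (x) by 170 mm (y), 3 mm thick. Origin: centre of its underside, on the table.
- sleeve: The aluminium sleeve, fixed on the table, 140 mm long, 56.5 mm wide, 25 mm high, closed all round except at its mouth at -x. Inside it is 48.5 mm wide and 19 mm high, its floor 3 mm thick. Short flared lips reach 10 mm out of the mouth and lead the sled in. Origin: centre of its underside; x points from the mouth inwards, the direction in which the sled slides in.
- sleeve_mouth (a point): Middle of the sleeve's mouth on its inner floor: 70 mm from the sleeve's origin towards -x, 3 mm above the table.
- stop: The adjustable rubber stop inside the sleeve, fixed, out of sight: its face is 96 to 112 mm inside the mouth, set differently each time. Origin: the middle of that face, on the sleeve's inner floor; axes as the sleeve's. With the sled home against it, 48 to 64 mm of the sled's tail, with the fin, stay outside the mouth.
- tweezer_case: Bystander: red tweezer case lying flat, 140 x 30 x 16 mm. Origin: centre of its underside.
- antenna_mount: Bystander: black plastic antenna mount, a 44 mm square foot with an upright tube, 53 mm high. Origin: centre of its underside.
- motor_bell: Bystander: gold-tone motor bell, 44 mm across, 42 mm high with its shaft. Origin: centre of its underside.
- battery: Bystander: battery pack, 105 x 36 x 32 mm. Origin: centre of its underside.
- driver: Bystander: screwdriver lying flat, 160 mm long.
- flux_jar: Bystander: jar, 48 mm across, 50 mm high. Origin: centre of its underside.
- hub: Bystander: white empty spool, 60 mm across, 46 mm high. Origin: centre of its underside.

How it is judged (in metres and radians):
On the way, in this order (a step that is already met when the one before it is completed fails the run):
1. the fingers hold the sled and have drawn it out of the clip along the ledge, the fin at least 45 mm from where it was clipped (contact force between the fingers and sled above 1 N and x of fin in the frame of stand above -0.015 m), for 0.1 s.
2. the sled lies flat on the mat, its origin within 50 mm of the mat's centre, let go by the fingers and at rest (horizontal distance between sled and mat below 0.05 m and height (world z) of sled below 0.006 m and angle between sled's own z axis and vertical below 0.05 rad and contact force between the fingers and sled below 0.1 N and linear speed of sled below 0.02 m/s), for 0.3 s.
3. the fingers hold the sled by its fin and have lifted it: its underside at least 10 mm above the mat (contact force between the fingers and fin above 1 N and height (world z) of sled above 0.013 m), for 0.1 s.
4. the sled, nose first inside the sleeve, is pushed against the stop with at least 2 N (a moment is enough) (contact force between sled and stop above 2 N and horizontal distance between sled_nose and stop below 0.004 m).
At the end, for the whole second after the job is handed in: The sled rests fully home in the sleeve, nose first and fin up: its nose within 3 mm of the stop's face, within 4 mm sideways, in line with the sleeve within 3 degrees, lying on the sleeve's floor (underside below 8 mm), still and let go (horizontal distance between sled_nose and stop below 0.004 m and x of sled_nose in the frame of stop above -0.003 m and angle between the x axis of sled and the x axis of sleeve, either way round below 0.06 rad and angle between sled's own z axis and vertical below 0.06 rad and height (world z) of sled below 0.008 m and linear speed of sled below 0.01 m/s and contact force between the fingers and sled below 0.1 N); the robot touches nothing.
It fails at once if the sled is pushed against the stop with more than 40 N (contact force between sled and stop above 40 N).
It fails at once if the sled is dropped: it moves faster than 0.5 m/s while no finger touches it (a fall of about 13 mm) (contact force between the fingers and sled below 0.01 N and linear speed of sled above 0.5 m/s).
It fails at once if one of the bystanders is moved more than 25 mm (distance of any of tweezer_case, antenna_mount, motor_bell, battery, driver, flux_jar, hub from where it was at the start of the episode above 0.025 m).
It also fails if it takes over 64 s, if anything falls off the work surface, if the arm or the gripper's body presses on something with over 40 N, if the wrist force passes 120 N, or if a joint passes its speed limit or range.

## Working session

There is one attempt and no reset: what is moved stays moved. The work goes in short steps, Python scripts to look and compute and a tool call to move; the robot and the scene stay as the last step left them, time stands still between calls to the robot, and variables do not carry over. Pictures are saved under pics/ and viewed, at most 11 in all, crops included, and the job is handed in when it is done.

Besides the shell and the picture viewer there is one more tool, called after "Emit:" as a command line: name --pt "numbers of a row" for each row, then --argument value for the rest. send_rows: Moves the arm, as the interface text tells. Shifts and turns lie within -1 to 1; 1 stands for 250 mm of shift or 90 degrees of turn. Its arguments: {"type":"object","properties":{"moves":{"type":"array"},"grip":{"type":"number"}},"required":["moves"]}

```bash
ls; mkdir -p pics
python3 - <<'E'
from rig import readout, viewer
import cv2, numpy as np
s=readout.read_state(); print(s)
for n in ("top","scene"):
    p,d=viewer.capture(n); cv2.imwrite(f"pics/{n}0.png",p[:,:,::-1]); np.savez(f"{n}0.npz",p=p,d=d); print(n,viewer.camera_info(n))
print(viewer.camera_info("wrist"))
a=cv2.imread("pics/top0.png");b=cv2.imread("pics/scene0.png")
E
```

```text
pics
{'time_s': 0.0, 'joint_positions': array([-7.53152374e+01,  3.02792522e+01,  8.21574875e+01, -1.20798103e-03,
        6.76872555e+01, -1.02266444e+01]), 'qvel': array([ 0.0949159 , -0.03592154, -0.03424707,  0.00713739, -0.10635924,
        0.15588144]), 'tau': array([-3.66367640e-04, -4.40046179e+01, -1.76589686e+01,  6.33021514e-02,
        5.82217926e-02, -1.64386925e-04]), 'position': array([ 0.2630986 , -0.5661148 ,  0.22156244]), 'tcp_rot': array([[ 9.06956895e-01,  4.21223062e-01, -5.67474065e-04],
       [ 4.21223286e-01, -9.06954564e-01,  2.08848733e-03],
       [ 3.65045834e-04, -2.13320127e-03, -9.99997658e-01]]), 'force': array([-0.00537438, -0.29961313,  0.66121311]), 'moment': array([-0.00449459,  0.03489749, -0.01550895]), 'grasp_force': 0.0, 'opening': 1.0020457190437537}
top {'fx': 423.0472996667799, 'fy': 423.0472996667799, 'cx': 253.42378056577422, 'cy': 194.87351675041182, 'distortion': array([0.04438127, 0.        , 0.        , 0.        , 0.        ]), 'R': array([[ 0.00764105, -0.99995096,  0.00630083],
       [-0.99800349, -0.00802092, -0.06264741],
     
[... 348 characters left out ...]
     [ 0.56302453,  0.13565793, -0.81523021],
       [-0.79699867, -0.17182231, -0.57902523]]), 't': array([ 0.1017939 , -0.26768249,  1.44677936])}
{'fx': 288.1895283896065, 'fy': 288.1895283896065, 'cx': 254.2358195640465, 'cy': 193.42044631261734, 'distortion': array([-0.01058924,  0.        ,  0.        ,  0.        ,  0.        ]), 'tool_from_camera': array([[ 1.57720093e-03, -9.65754577e-01, -2.59452517e-01,
         7.00921621e-02],
       [ 9.99998131e-01,  1.81330237e-03, -6.70670238e-04,
        -7.56827927e-04],
       [ 1.11816872e-03, -2.59450975e-01,  9.65755632e-01,
        -1.62275571e-01],
       [ 0.00000000e+00,  0.00000000e+00,  0.00000000e+00,
         1.00000000e+00]])}
```

View pics/top0.png

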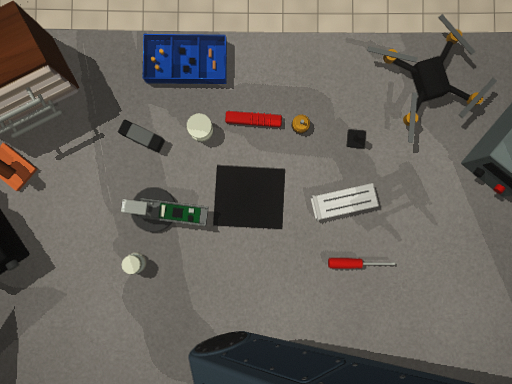

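View pics/scene0.png

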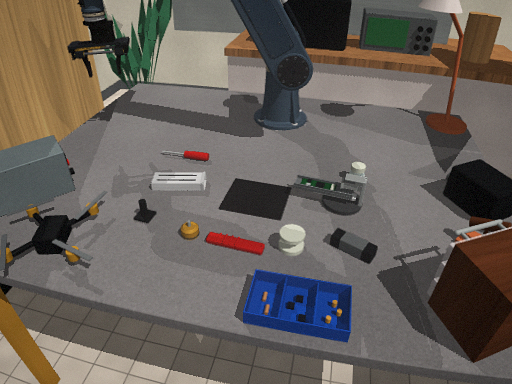

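The top view (x up, y left) has the stand at about (154,210), with the sled's nose at (207,215). The mat is at (250,197), the sleeve at (345,202) with its flared mouth on the left at (315,206). The bystanders are clear of that lane. Next I'll measure them.

```bash
cat > h.py <<'E'
import numpy as np, cv2
from rig import readout, viewer
def K(i): return np.array([[i['fx'],0,i['cx']],[0,i['fy'],i['cy']],[0,0,1.]])
def norm(i,px): return cv2.undistortPoints(np.asarray(px,float).reshape(-1,1,2),K(i),i['distortion'])[:,0]
def pose(n,s=None):
    """camera->world rotation, centre"""
    i=viewer.camera_info(n)
    if n=='wrist':
        s=s or readout.read_state(); T=i['tool_from_camera']; R=s['tcp_rot']
        return i,R@T[:3,:3],s['position']+R@T[:3,3]
    return i,i['R'].T,-i['R'].T@i['t']
def plane(n,px,z,s=None):
    i,R,c=pose(n,s); q=norm(i,px); d=np.c_[q,np.ones(len(q))]@R.T
    return c+d*((z-c[2])/d[:,2])[:,None]
def cloud(n,D,s=None):
    i,R,c=pose(n,s); v,u=np.mgrid[:384,:512]; q=norm(i,np.c_[u.ravel(),v.ravel()])
    d=np.c_[q,np.ones(len(q))]*D.reshape(-1,1)
    return (d@R.T+c).reshape(384,512,3)
def rect(mask,n,z,s=None):
    c,_=cv2.findContours(mask.astype(np.uint8),cv2.RETR_EXTERNAL,cv2.CHAIN_APPROX_NONE)
    c=max(c,key=cv2.contourArea)
    P=plane(n,c[:,0,:],z,s)[:,:2]
    (cx,cy),(w,h),a=cv2.minAreaRect((P*1000).astype(np.float32))
    if w<h: w,h,a=h,w,a+90
    return np.round([cx,cy,w,h,(a+90)%180-90],1)
E
python3 - <<'E'
from h import *
for n in("top","scene"):
    f=np.load(n+"0.npz");p=f['p'];D=f['d'];X=cloud(n,D);hsv=cv2.cvtColor(p,cv2.COLOR_RGB2HSV)
    H,S,V=[hsv[...,k].astype(int) for k in range(3)]
    # table offset
    reg=(X[...,0]>.3)&(X[...,0]<.75)&(abs(X[...,1])<.4)&(D>0)
    print(n,"table z",np.round(np.percentile(X[...,2][reg],[5,50]),4))
    z=X[...,2]
    mid=(X[...,0]>.35)&(X[...,0]<.62)&(X[...,1]>-.4)&(X[...,1]<.36)
    green=(H>35)&(H<85)&(S>80)&mid
    gz=z[green&(D>0)]; print("green",green.sum(),np.round(np.percentile(gz,[10,50,90]),4),rect(green,n,.045))
    mat=(V<45)&(S<90)&mid&(X[...,1]<.15)&(X[...,1]>-.15)
    mat=cv2.morphologyEx(mat.astype(np.uint8),cv2.MORPH_OPEN,np.ones((9,9)))
    print("mat",mat.sum(),np.round(np.median(z[mat>0]),4),rect(mat,n,.003))
    sl=(z>.018)&(z<.035)&mid&(X[...,1]<-.12)&(D>0)&(V>110)&(S<60)
    print("sleeve",sl.sum(),np.round(np.median(z[sl]),4),rect(sl,n,.025))
    sd=(z>.03)&(z<.056)&mid&(X[...,1]>.02)&(X[...,1]<.3)
    c=max(cv2.findContours(sd.astype(np.uint8),cv2.RETR_EXTERNAL,cv2.CHAIN_APPROX_NONE)[0],key=cv2.contourArea)
    print("sled",sd.sum(),rect(sd,n,.05)); 
    cl=(z>.06)&(z<.1)&mid&(X[...,1]>.05); print("clip",cl.sum(),rect(cl,n,.09), np.median(z[cl]))
p=cv2.imread("pics/top0.png");a=cv2.resize(p[185:245,110:220],(800,436),interpolation=cv2.INTER_CUBIC)
cv2.imwrite("pics/c1.png",a)
E
```

```text
top table z [-0.0023  0.0013]
green 436 [0.0424 0.0448 0.0471] [488.8 184.1  96.1  36.4  83. ]
mat 4070 0.0037 [529.9  20.  169.  148.1  87.5]
sleeve 1347 0.0258 [ 520.3 -211.8  149.8   60.1  -77.8]
sled 1380 [491.3 197.7 159.9  45.8  83. ]
clip 390 [500.4 272.2  70.   29.8  83.3] 0.09028516690885957
scene table z [-0.752  0.   ]
green 114 [0.0426 0.044  0.0455] [490.8 204.6  28.2  25.2  -7.4]
mat 1524 0.0029 [533.9  19.3 166.9 147.6  87.2]
sleeve 614 0.0249 [ 526.2 -210.7  149.9   66.5  -76.6]
sled 914 [504.3 203.4 168.2  66.8  82.2]
clip 367 [524.  272.5  73.6  63.2  -7.7] 0.07861533615055782
```

View pics/c1.png

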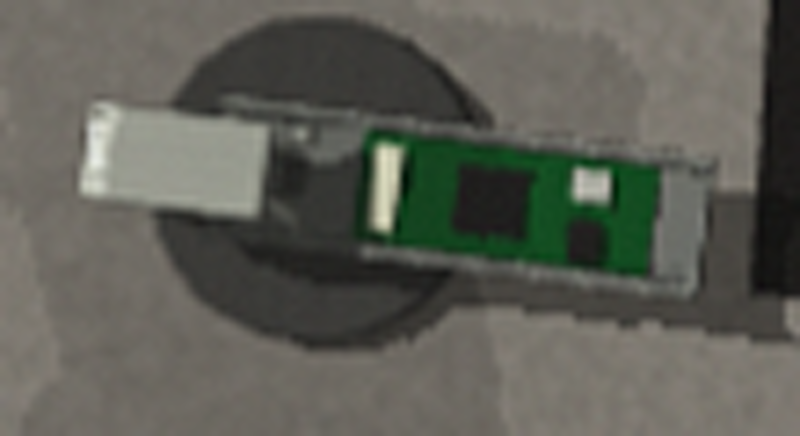

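The numbers agree with the given sizes. The sled's centre is at (0.491, 0.198) with its nose along yaw -97° (measured 160x46 mm). The mat's centre is at (0.530, 0.020). The sleeve's inward axis is at about -77.8°. I'll approach the sled with the tool at yaw 83°.

Emit:
send_rows --pt "0.764 -0.866 0 0 0 -0.645" --pt "0.764 -0.866 0 0 0 -0.645" --pt "0.764 -0.866 0 0 0 -0.645" --pt "0.764 -0.866 0 0 0 -0.645" --pt "0.764 -0.866 0 0 0 -0.645" --pt "0.764 -0.866 0 0 0 -0.645" --pt "0.764 -0.866 0 0 0 -0.645" --pt "0.764 -0.866 0 0 0 -0.645" --grip 1

```text
time_s: 0.9
position: [0.3455, -0.2886, 0.2225]
tcp_rot: [[0.12, 0.993, -0.0], [0.993, -0.12, 0.0], [0.0, -0.0, -1.0]]
force: [0.2, -0.3, -1.2]
opening: 0.998
grasp_force: 0.0
```

```bash
cat >> h.py <<'E'
def go(x,y,z,yaw,pitch=0):
    """shift/turn in tool units from here to tool-down pose at x,y,z mm, yaw deg (pitch = turn about tool y)"""
    from scipy.spatial.transform import Rotation as Ro
    s=readout.read_state(); R=s['tcp_rot']; c,q=np.cos(np.radians(yaw)),np.sin(np.radians(yaw))
    G=np.array([[c,q,0],[q,-c,0],[0,0,-1.]])@Ro.from_euler('y',pitch,degrees=True).as_matrix()
    d=R.T@(np.array([x,y,z])/1000-s['position'])/.25; r=Ro.from_matrix(R.T@G).as_rotvec(degrees=True)/90
    print('t',round(s['time_s'],2),'at',np.round(s['position']*1000,1),'yaw',round(np.degrees(np.arctan2(R[1,0],R[0,0])),2),'F',np.round(s['force'],1),'grip',round(s['opening']*87,1),round(s['grasp_force'],1),'| move',np.round(d,3),np.round(r,3),'| norm mm',round(np.linalg.norm(d)*250))
E
python3 -c "
from h import *
go(490,198,180,83)"
```

```text
t 0.9 at [ 345.5 -288.6  222.5] yaw 83.08 F [ 0.2 -0.3 -1.2] grip 86.9 0.0 | move [2.002 0.34  0.17 ] [-0.    -0.     0.001] | norm mm 509
```

Emit:
send_rows --pt "0.4 0.6 0 0 0 0" --pt "0.4 0.6 0 0 0 0" --pt "0.4 0.6 0 0 0 0" --pt "0.4 0.6 0 0 0 0" --pt "0.4 0.6 0 0 0 0" --pt "0.4 0.6 0 0 0 0" --pt "0.4 0.6 0 0 0 0"

```text
time_s: 1.6
position: [0.5053, -0.2099, 0.2221]
tcp_rot: [[0.125, 0.992, -0.001], [0.992, -0.125, 0.0], [0.0, -0.001, -1.0]]
force: [0.4, -0.1, -0.2]
opening: 1.001
grasp_force: 0.0
```

Run:
```python
from h import *
s=readout.read_state(); p,D=viewer.capture("wrist"); np.savez("w1.npz",p=p,d=D,pos=s['position'],rot=s['tcp_rot'])
cv2.imwrite("pics/w1.png",p[:,:,::-1]); X=cloud("wrist",D,s); z=X[...,2]
hsv=cv2.cvtColor(p,cv2.COLOR_RGB2HSV);S,V=hsv[...,1].astype(int),hsv[...,2].astype(int)
sl=(z>.019)&(z<.035)&(abs(X[...,0]-.52)<.09)&(abs(X[...,1]+.21)<.12)
print(sl.sum(),np.median(z[sl]),rect(sl,"wrist",.025,s))
bx=np.array([np.cos(np.radians(-77.8)),np.sin(np.radians(-77.8))])
# side-edge fits: rows along the long axis
q=X[sl][:,:2]-[.5203,-.2118]; u=q@bx; v=q@np.array([-bx[1],bx[0]])
lo=[];hi=[]
for a in np.arange(-.05,.065,.01):
    m=abs(u-a)<.004; lo.append((a,v[m].min()));hi.append((a,v[m].max()))
for e in(lo,hi):
    e=np.array(e); f=np.polyfit(e[:,0],e[:,1],1); print("edge slope deg",np.degrees(np.arctan(f[0])),"v mm",f[1]*1000, np.round(e[:,1]*1000,1))
print("u range",u.min(),u.max())
go(490,198,180,83)
```

```text
5225 0.02525641203217266 [ 520.  -211.3  150.7   61.1  -76.7]
edge slope deg 0.954899347406776 v mm -28.50703276118032 [-29.3 -29.2 -29.1 -29.  -28.5 -28.6 -28.3 -28.  -28.  -27.8 -27.6 -27.7]
edge slope deg 0.9633173394279394 v mm 27.775258015307227 [27.  27.  27.1 27.7 27.7 27.8 27.9 27.9 28.4 28.5 28.7 28.7]
u range -0.07611345361473042 0.07544211063135493
t 1.65 at [ 505.2 -210.   222.3] yaw 82.81 F [-0.6 -0.3  0.1] grip 87.1 0.0 | move [ 1.611 -0.265  0.17 ] [-0.001 -0.    -0.002] | norm mm 410
```

View pics/w1.png

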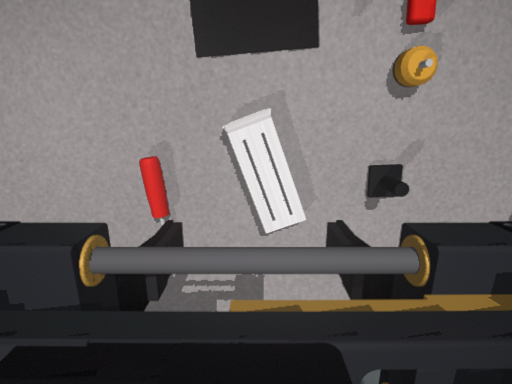

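The wrist view shows the sleeve at (263,170) with its flared mouth at the top (248,120). The edge fits give axis yaw -76.84° through (519.9, -211.9), width 56.3 mm, which matches the given size. Next I'll go over the sled.

Emit:
send_rows --pt "0.95 -0.16 0 0 0 0" --pt "0.95 -0.16 0 0 0 0" --pt "0.95 -0.16 0 0 0 0" --pt "0.95 -0.16 0 0 0 0" --pt "0.95 -0.16 0 0 0 0"

```text
time_s: 2.15
position: [0.4946, 0.0326, 0.2228]
tcp_rot: [[0.125, 0.992, -0.0], [0.992, -0.125, 0.0], [0.0, -0.0, -1.0]]
force: [0.6, -0.1, 0.1]
opening: 0.998
grasp_force: 0.0
```

Emit:
send_rows --pt "0.53 -0.085 0 0 0 0" --pt "0.53 -0.085 0 0 0 0" --pt "0.53 -0.085 0 0 0 0" --pt "0.53 -0.085 0 0 0 0" --pt "0.53 -0.085 0 0 0 0" --pt "0.53 -0.085 0 0 0 0"

```text
time_s: 2.75
position: [0.491, 0.1639, 0.2226]
tcp_rot: [[0.125, 0.992, -0.0], [0.992, -0.125, -0.001], [-0.001, -0.0, -1.0]]
force: [-0.0, -0.1, -0.4]
opening: 1.0
grasp_force: 0.0
```

Run:
```python
from h import *
s=readout.read_state(); p,D=viewer.capture("wrist"); np.savez("w2.npz",p=p,d=D,pos=s['position'],rot=s['tcp_rot'])
cv2.imwrite("pics/w2.png",p[:,:,::-1]); X=cloud("wrist",D,s); z=X[...,2]
hsv=cv2.cvtColor(p,cv2.COLOR_RGB2HSV);H,S=hsv[...,0],hsv[...,1]
g=(H>35)&(H<85)&(S>80); print("green",g.sum(),rect(g,"wrist",.0445,s))
b=np.array([-.1219,-.9925]); n=np.array([-b[1],b[0]])
q=X[...,:2]-[.4913,.1977]; u=q@b; v=q@n
sd=(z>.035)&(z<.056)&(abs(v)<.04)&(abs(u)<.11)&(D>0)
print("rail z",np.percentile(z[sd],[5,50,95]),"u",u[sd].min(),u[sd].max())
E_=[]
for a in np.arange(-.01,.075,.01):
    m=sd&(abs(u-a)<.004); E_.append((a,v[m].min(),v[m].max()) if m.any() else (a,np.nan,np.nan))
E_=np.array(E_); print(np.round(E_*1000,1))
go(490,198,37,83)
```

```text
green 1588 [488.6 184.8  95.5  35.7  83.5]
rail z [0.04146179 0.04441626 0.05052041] u -0.08201415792516169 0.07788886080996668
[[-10.  -23.9  22.1]
 [  0.  -23.   21.1]
 [ 10.  -23.2  21.2]
 [ 20.  -23.5  21.4]
 [ 30.  -23.7  21.4]
 [ 40.  -23.8  21.6]
 [ 50.  -22.9  21.7]
 [ 60.  -23.1  21.8]
 [ 70.  -23.3  22. ]]
t 2.8 at [491.1 163.8 222.6] yaw 82.81 F [-0.1  0.2  0.2] grip 87.0 0.0 | move [ 0.135 -0.021  0.742] [-0.     0.    -0.002] | norm mm 189
```

View pics/w2.png

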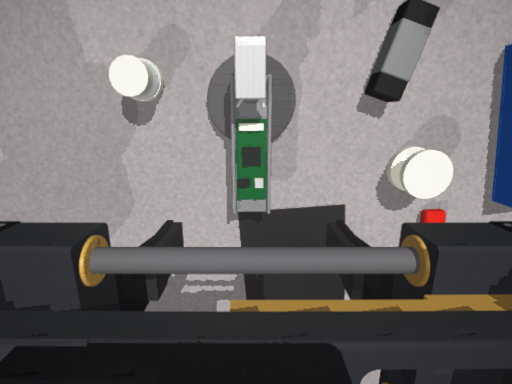

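The wrist view shows the sled at (252,150), the bar at (250,68) and the nose at (252,210). The sled's origin is at about (490.5, 199.5) with underside at 34 mm. I'll come down across the rails at mid-length.

Emit:
send_rows --pt "0.141 -0.02 0 0 0 -0.004" --pt "0.141 -0.02 0.2 0 0 -0.004" --pt "0.141 -0.02 0.36 0 0 -0.004" --pt "0.141 -0.02 0.5 0 0 -0.004" --pt "0.141 -0.02 0.6 0 0 -0.004" --pt "0.141 -0.02 0.68 0 0 -0.004" --pt "0.141 -0.02 0.72 0 0 -0.004" --pt "0.141 -0.02 0.742 0 0 -0.004" --pt "0.141 -0.02 0.742 0 0 -0.004"

```text
time_s: 3.7
position: [0.4906, 0.2005, 0.037]
tcp_rot: [[0.118, 0.993, -0.0], [0.993, -0.118, -0.0], [-0.0, -0.0, -1.0]]
force: [0.8, -0.2, 0.3]
opening: 1.002
grasp_force: 0.0
```

```bash
python3 -c "
from h import *
go(490.5,199.5,37,83.2)"
```

```text
t 3.7 at [490.6 200.5  37. ] yaw 83.25 F [ 0.8 -0.2  0.3] grip 87.1 0.0 | move [-0.004 -0.    -0.   ] [-0.     0.     0.001] | norm mm 1
```

Now close to 40 mm or less, so it stops on the 46 mm sled.

Emit:
send_rows --pt "0 0 0 0 0 0" --pt "0 0 0 0 0 0" --pt "0 0 0 0 0 0" --pt "0 0 0 0 0 0" --pt "0 0 0 0 0 0" --pt "0 0 0 0 0 0" --pt "0 0 0 0 0 0" --pt "0 0 0 0 0 0" --grip 0

```text
time_s: 4.5
position: [0.4909, 0.2012, 0.0372]
tcp_rot: [[0.116, 0.993, 0.001], [0.993, -0.116, 0.0], [0.0, 0.001, -1.0]]
force: [0.5, -0.4, 1.3]
opening: 0.525
grasp_force: 30.0
```

Emit:
send_rows --pt "-0.03 0 0 0 0 0" --pt "-0.06 0 0 0 0 0" --pt "-0.09 0 0 0 0 0" --pt "-0.12 0 0 0 0 0" --pt "-0.15 0 0 0 0 0" --pt "-0.18 0 0 0 0 0" --pt "-0.21 0 0 0 0 0" --pt "-0.24 0 0 0 0 0" --pt "-0.27 0 0 0 0 0" --pt "-0.27 0 0 0 0 0" --pt "-0.27 0 0 0 0 0"

```text
time_s: 5.6
position: [0.4821, 0.1335, 0.037]
tcp_rot: [[0.116, 0.993, -0.001], [0.993, -0.116, -0.001], [-0.001, -0.001, -1.0]]
force: [-0.1, -1.2, 2.7]
opening: 0.522
grasp_force: 30.0
```

Run:
```python
from h import *
go(530,20,80,83.2)
s=readout.read_state(); p,D=viewer.capture("wrist");cv2.imwrite("pics/w3.png",p[:,:,::-1])
p,D=viewer.capture("top");cv2.imwrite("pics/t3.png",p[:,:,::-1])
hsv=cv2.cvtColor(p,cv2.COLOR_RGB2HSV);g=(hsv[...,0]>35)&(hsv[...,0]<85)&(hsv[...,1]>80);g[:,:120]=0;g[:100]=0
print(g.sum(), rect(g,"top",.045))
```

```text
t 5.6 at [482.1 133.5  37. ] yaw 83.31 F [-0.1 -1.2  2.7] grip 45.4 30.0 | move [-0.429  0.243 -0.172] [-0.001  0.     0.001] | norm mm 130
123 [475.4  81.9  35.5  26.    0.7]
```

View pics/w3.png

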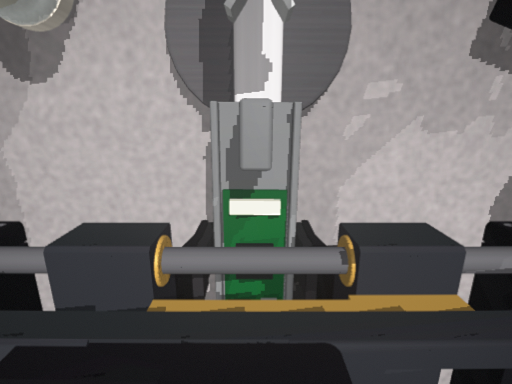

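The wrist view shows the fin at (256,135), fully clear of the jaws at (262,15). Next I'll lift, carry it over the mat and turn it parallel to the sleeve.

Emit:
send_rows --pt "0 0 -0.08 0 0 0" --pt "-0.03 0 -0.18 0 0 0" --pt "-0.1 0.03 -0.2 0 0 -0.04" --pt "-0.2 0.06 -0.2 0 0 -0.1" --pt "-0.3 0.1 -0.2 0 0 -0.16" --pt "-0.4 0.13 -0.2 0 0 -0.2" --pt "-0.44 0.144 -0.2 0 0 -0.221" --pt "-0.44 0.144 -0.2 0 0 -0.221" --pt "-0.44 0.144 -0.2 0 0 -0.221"

```text
time_s: 6.6
position: [0.5048, 0.0212, 0.0867]
tcp_rot: [[-0.228, 0.974, -0.001], [0.974, 0.228, 0.001], [0.001, -0.001, -1.0]]
force: [-0.2, 0.5, -2.4]
opening: 0.525
grasp_force: 30.0
```

Run:
```python
from h import *
go(505,20,6.5,103.2)
f=[viewer.capture(n) for n in("wrist","scene")]
cv2.imwrite("pics/w4.png",np.vstack([f[0][0][:300,100:420],f[1][0][150:300,150:470]])[:,:,::-1])
s=readout.read_state();X=cloud("wrist",f[0][1],s);z=X[...,2]
a=np.array([.2277,-.9737]);n=np.array([.9737,.2277]);q=X[...,:2]-s['position'][:2];u=q@a;v=q@n
for r in range(-75,0,10):
    m=(abs(u-r/1000)<.004)&(abs(abs(v)-.0215)<.0025)&(z>.03); print(r,m.sum(),np.round(np.percentile(z[m],[50,85])*1000,1) if m.sum()>5 else '')
```

```text
t 6.6 at [504.8  21.2  86.7] yaw 103.16 F [-0.2  0.5 -2.4] grip 45.7 30.0 | move [-0.005 -0.     0.321] [-0.001 -0.001 -0.   ] | norm mm 80
-75 293 [ 99.4 100.3]
-65 272 [ 99.4 100.2]
-55 258 [ 99.5 100.1]
-45 239 [ 99.4 100.1]
-35 757 [172. 174.]
-25 3767 [197.4 203.6]
-15 392 [100.6 199.6]
-5 343 [100.1 134.3]
```

View pics/w4.png

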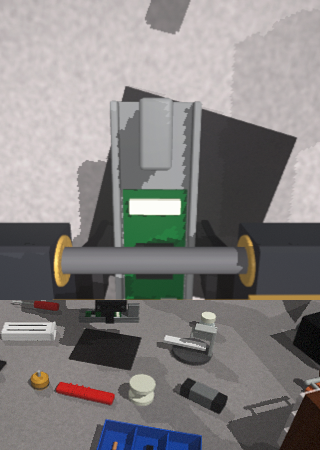

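The sled hangs level over the mat, with rails at 100 mm and so underside 2.9 mm below the TCP. I'll lower it 81 mm, slowly at the end.

Emit:
send_rows --pt "0 0 0.12 0 0 0" --pt "0 0 0.22 0 0 0" --pt "0 0 0.28 0 0 0" --pt "0 0 0.3 0 0 0" --pt "0 0 0.31 0 0 0" --pt "0 0 0.316 0 0 0" --pt "0 0 0.32 0 0 0" --pt "0 0 0.323 0 0 0" --pt "0 0 0.323 0 0 0" --pt "0 0 0.323 0 0 0"

```text
time_s: 7.7
position: [0.5057, 0.0206, 0.0066]
tcp_rot: [[-0.228, 0.974, 0.001], [0.974, 0.228, -0.0], [-0.0, 0.001, -1.0]]
force: [-0.7, -0.9, -0.3]
opening: 0.527
grasp_force: 30.0
```

Emit:
send_rows --pt "0 0 0.002 0 0 0" --pt "0 0 0.002 0 0 0"

```text
time_s: 7.9
position: [0.5057, 0.0206, 0.0062]
tcp_rot: [[-0.228, 0.974, 0.001], [0.974, 0.228, -0.0], [-0.0, 0.001, -1.0]]
force: [0.0, -0.9, 3.3]
opening: 0.521
grasp_force: 30.0
```

Emit:
send_rows --pt "0 0 0 0 0 0" --pt "0 0 0 0 0 0" --pt "0 0 0 0 0 0" --pt "0 0 0 0 0 0" --pt "0 0 0 0 0 0" --pt "0 0 -0.1 0 0 0" --pt "0 0 -0.3 0 0 0" --pt "0 0 -0.5 0 0 0" --pt "0 0 -0.5 0 0 0" --pt "0 0 -0.5 0 0 0" --grip 1

```text
time_s: 8.9
position: [0.5061, 0.0206, 0.1321]
tcp_rot: [[-0.229, 0.973, 0.003], [0.974, 0.229, -0.001], [-0.001, 0.003, -1.0]]
force: [-0.2, -0.3, -0.2]
opening: 0.995
grasp_force: 0.0
```

Run:
```python
from h import *
s=readout.read_state(); p,D=viewer.capture("wrist");t,E=viewer.capture("top")
cv2.imwrite("pics/w5.png",np.vstack([p[:300],t[120:320]])[:,:,::-1])
X=cloud("wrist",D,s);z=X[...,2]
a=np.array([.2277,-.9737]);n=np.array([.9737,.2277]);q=X[...,:2]-[.505,.0206];u=q@a;v=q@n
sd=(z>.009)&(z<.026)&(abs(u)<.1)&(abs(v)<.045); print("sled",rect(sd,"wrist",.019,s))
for r in range(-75,30,15):
    m=sd&(abs(u-r/1000)<.004); print(r,np.round([v[m].min()*1000,v[m].max()*1000,np.percentile(z[m],97)*1000],1) if m.any() else '')
f=(z>.036)&(z<.056)&(abs(u)<.1)&(abs(v)<.045); print("fin",rect(f,"wrist",.047,s),np.median(z[f]))
P=X[f]; print(P.mean(0))
go(505,20,23,103.2)
```

```text
sled [502.9  30.  138.1  45.8 -77.1]
-75 [-22.   23.4  19.8]
-60 [-22.3  22.7  19.7]
-45 [-22.6  23.1  19.8]
-30 [-22.9  22.6  19.7]
-15 [-22.1  22.8  19.7]
0 [-22.4  22.2  19.5]
15 [-22.7  22.6  19.6]
fin [490.6  82.8  29.3  13.6 -76.7] 0.04686761797874628
[0.49056861 0.08306029 0.04682117]
t 9.0 at [504.3  20.9 129.9] yaw 103.21 F [ 0.2 -0.  -0.9] grip 86.9 0.0 | move [-0.004  0.003  0.428] [-0.001 -0.001  0.   ] | norm mm 107
```

View pics/w5.png

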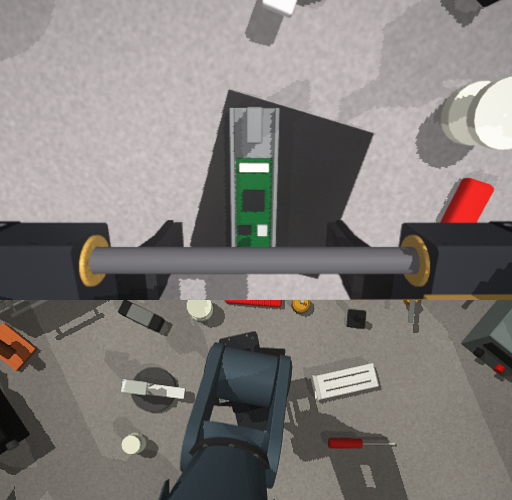

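The sled lies flat on the mat: rails at 19.7 mm, yaw -76.9°, fin at (255,125) in the wrist view. The fin measures 29x14 mm, centred at (490.6, 83.0), top at 46.9 mm. I'll regrip it with the TCP at z=22.5 mm.

Emit:
send_rows --pt "0.12 0.002 0 0 0 0" --pt "0.22 0.003 0 0 0 0" --pt "0.254 0.003 0.05 0 0 0" --pt "0.254 0.003 0.2 0 0 0" --pt "0.254 0.003 0.32 0 0 0" --pt "0.254 0.003 0.39 0 0 0" --pt "0.254 0.003 0.42 0 0 0" --pt "0.254 0.003 0.43 0 0 0" --pt "0.254 0.003 0.43 0 0 0" --pt "0.254 0.003 0.43 0 0 0"

```text
time_s: 10.0
position: [0.4921, 0.0826, 0.0238]
tcp_rot: [[-0.229, 0.974, 0.001], [0.974, 0.229, -0.0], [-0.0, 0.001, -1.0]]
force: [0.4, 0.3, -0.1]
opening: 1.004
grasp_force: 0.0
```

```bash
python3 -c "
from h import *
go(490.6,83,22.5,103.2)"
```

```text
t 10.0 at [492.1  82.6  23.8] yaw 103.21 F [ 0.4  0.3 -0.1] grip 87.4 0.0 | move [ 0.003 -0.006  0.005] [0.001 0.    0.   ] | norm mm 2
```

Emit:
send_rows --pt "0.002 -0.006 0.004 0 0 0" --pt "0.002 -0.006 0.004 0 0 0" --pt "0.002 -0.006 0.004 0 0 0" --pt "0.002 -0.006 0.004 0 0 0" --pt "0.002 -0.006 0.004 0 0 0" --pt "0.002 -0.006 0.004 0 0 0" --pt "0.002 -0.006 0.004 0 0 0" --pt "0.002 -0.006 0.004 0 0 0" --pt "0.002 -0.006 0.004 0 0 0" --pt "0.002 -0.006 0.004 0 0 0" --pt "0.002 -0.006 0.004 0 0 0" --pt "0.002 -0.006 0.004 0 0 0" --grip 0

```text
time_s: 11.2
position: [0.4902, 0.0828, 0.0223]
tcp_rot: [[-0.229, 0.974, 0.0], [0.974, 0.229, 0.0], [-0.0, 0.0, -1.0]]
force: [-0.4, 0.1, 0.1]
opening: 0.159
grasp_force: 30.0
```

```bash
python3 -c "
from h import *
go(490.6,83,22.5,103.2)"
```

```text
t 11.2 at [490.2  82.8  22.3] yaw 103.21 F [-0.4  0.1  0.1] grip 13.8 30.0 | move [ 0.     0.002 -0.001] [0. 0. 0.] | norm mm 1
```

Fin gripped (13.8 mm). Now lift.

Emit:
send_rows --pt "0 0 -0.02 0 0 0" --pt "0 0 -0.05 0 0 0" --pt "0 0 -0.09 0 0 0" --pt "0 0 -0.12 0 0 0" --pt "0 0 -0.14 0 0 0" --pt "0 0 -0.14 0 0 0" --pt "0 0 -0.14 0 0 0"

```text
time_s: 11.9
position: [0.4901, 0.0828, 0.0575]
tcp_rot: [[-0.229, 0.974, 0.0], [0.974, 0.229, -0.0], [-0.0, 0.0, -1.0]]
force: [0.2, 0.1, -1.4]
opening: 0.158
grasp_force: 30.0
```

Run:
```python
from h import *
go(467.5,12,58,103.2)
s=readout.read_state(); p,D=viewer.capture("wrist");t,E=viewer.capture("scene")
a=np.array([.2277,-.9737]);n=np.array([.9737,.2277])
for nm,DD in(("wrist",D),("scene",E)):
    X=cloud(nm,DD,s);z=X[...,2];q=X[...,:2]-s['position'][:2];u=q@a;v=q@n
    for r in range(-10,155,10):
        m=(abs(u-r/1000)<.004)&(abs(v)<.026)&(z>.02)&(z<.075)
        if m.sum()>5: print(nm,r,m.sum(),np.round(np.percentile(z[m],[5,50,97])*1000,1),np.round([v[m].min()*1000,v[m].max()*1000],1))
b=cv2.resize(t[130:250,170:330],(640,480),interpolation=cv2.INTER_CUBIC); cv2.imwrite("pics/s6.png",b[:,:,::-1])
```

```text
t 11.9 at [490.1  82.8  57.5] yaw 103.21 F [ 0.2  0.1 -1.4] grip 13.7 30.0 | move [-0.255 -0.153 -0.002] [0. 0. 0.] | norm mm 74
wrist -10 956 [45.7 53.9 73.9] [-23.7  22.3]
wrist 0 91 [45.9 53.8 55. ] [-22.   20.8]
wrist 30 12 [46.  47.2 48.4] [-9.6  8.6]
wrist 40 397 [47.9 51.9 53.1] [-10.2   9.2]
wrist 50 60 [47.4 48.1 49.2] [-10.4   9.5]
scene -10 39 [39.4 54.5 73.2] [ 4.5 25.2]
scene 0 38 [38.8 51.9 73.3] [ 7.  25.9]
scene 10 41 [38.9 53.3 72.3] [ 4.2 24.7]
scene 20 39 [42.  46.7 53.7] [-20.1  25.8]
scene 30 40 [39.6 46.4 54.6] [-21.8  25.1]
scene 40 37 [40.8 51.3 55.5] [-21.1  25.4]
scene 50 36 [38.6 48.3 53.7] [-20.5  25.5]
scene 60 41 [38.8 48.2 54. ] [-19.2  25.7]
scene 70 38 [40.7 49.6 53.6] [-19.8  26. ]
scene 80 40 [39.6 50.5 54.4] [-20.4  25.9]
scene 90 41 [37.6 48.4 54.1] [-20.1  25.9]
scene 100 34 [40.4 48.2 53.8] [-19.9  25.6]
scene 110 41 [39.  50.2 53.7] [-19.4  25.6]
scene 120 36 [39.3 48.  54.4] [-18.   25.6]
scene 130 40 [39.5 46.5 54.9] [-20.9  25.7]
scene 140 40 [39.5 46.  53.7] [-19.8  25.2]
```

View pics/s6.png

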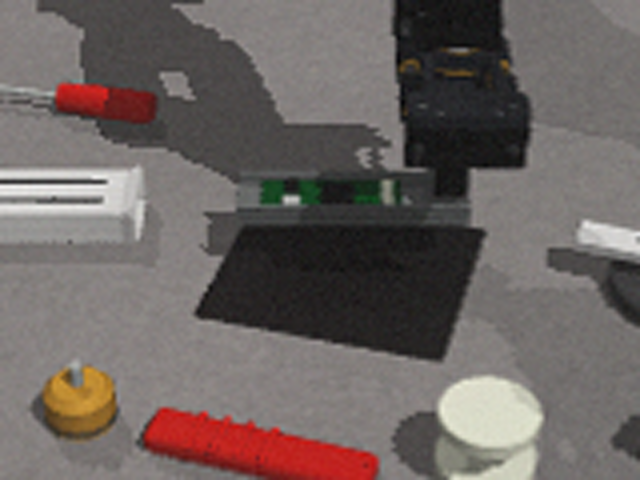

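No droop: the rails are level at 54 mm along the whole length, and the scene view shows the nose at (240,200) facing the sleeve mouth at (140,205). Next I'll move onto the sleeve's axis and down to the entry height.

Emit:
send_rows --pt "-0.06 -0.035 0 0 0 0" --pt "-0.15 -0.09 0 0 0 0" --pt "-0.22 -0.13 0 0 0 0" --pt "-0.25 -0.15 0.03 0 0 0" --pt "-0.255 -0.153 0.08 0 0 0" --pt "-0.255 -0.153 0.12 0 0 0" --pt "-0.255 -0.153 0.134 0 0 0" --pt "-0.255 -0.153 0.134 0 0 0" --pt "-0.255 -0.153 0.134 0 0 0"

```text
time_s: 12.9
position: [0.4676, 0.0124, 0.0237]
tcp_rot: [[-0.229, 0.973, -0.0], [0.973, 0.229, 0.0], [0.0, -0.0, -1.0]]
force: [-0.2, -0.2, -1.1]
opening: 0.158
grasp_force: 30.0
```

Run:
```python
from h import *
a=np.array([.2277,-.9737]);n=np.array([.9737,.2277]);O=np.array([519.9,-211.9])
s=readout.read_state();q=s['position'][:2]*1000-O;print("fin u,v",q@a,q@n)
go(*(O-150*a),23.8,103.16)
T,D=viewer.capture("top");t,E=viewer.capture("scene")
np.savez("s7.npz",t=t,E=E)
# same-view relative check in the scene camera: nearest (+x) top edges of sled and sleeve
for nm,DD in(("top",D),("scene",E)):
    X=cloud(nm,DD,s)*1000;z=X[...,2];q=X[...,:2]-O;u=q@a;v=q@n
    for r in list(range(-205,-85,15))+list(range(-70,75,20)):
        m=(abs(u-r)<5)&(abs(v)<40)&((z>16)&(z<30))
        if m.sum()>5: print(nm,r,m.sum(),np.round([v[m].min(),v[m].max(),np.percentile(z[m],90)],1))
b=cv2.resize(t[150:230,150:310],(800,400),interpolation=cv2.INTER_CUBIC); cv2.imwrite("pics/s7.png",b[:,:,::-1])
```

```text
fin u,v -230.3202626533311 0.10021010356488022
t 12.9 at [467.6  12.4  23.7] yaw 103.25 F [-0.2 -0.2 -1.1] grip 13.8 30.0 | move [-0.321 -0.001 -0.   ] [-0.    -0.     0.001] | norm mm 80
top -130 32 [-21.8  22.8  21.1]
top -115 41 [-21.9  23.8  20.5]
top -100 24 [-21.7  23.6  21. ]
top -70 87 [-28.4  31.7  29.1]
top -50 100 [-26.8  29.3  28.1]
top -30 97 [-27.   29.2  28.1]
top -10 94 [-26.6  29.2  27.9]
top 10 95 [-26.6  29.   28.1]
top 30 92 [-26.7  28.7  27.6]
top 50 96 [-26.8  29.2  28.2]
top 70 88 [-26.3  29.1  27.9]
scene -205 16 [-20.5  26.2  21.3]
scene -190 34 [-21.2  25.8  20.8]
scene -175 16 [-19.2  25.3  21.6]
scene -160 30 [-20.6  27.3  20.4]
scene -145 22 [-19.2  25.   22. ]
scene -130 18 [-18.7  27.2  21. ]
scene -115 15 [-20.4  24.1  20.6]
scene -100 13 [-19.7  27.   20.3]
scene -70 51 [-29.8  33.   28.7]
scene -50 43 [-20.   34.6  26.4]
scene -30 47 [-24.   31.9  26.4]
scene -10 48 [-30.1  32.4  26.5]
scene 10 50 [-27.8  33.1  26.8]
scene 30 44 [-26.1  33.3  26.4]
scene 50 48 [-25.   31.   26.6]
scene 70 47 [-27.2  32.3  26.3]
```

View pics/s7.png

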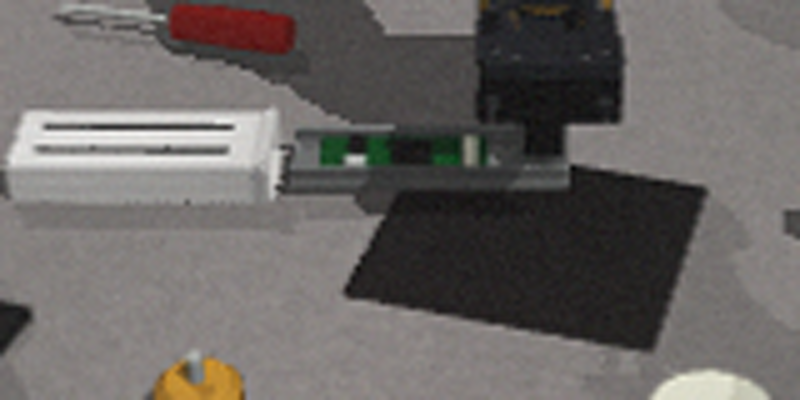

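In the top view the sled's centre line (+0.9) and the sleeve's (+1.2) agree to 0.3 mm. The nose at (285,160) is right in front of the lips at (270,165). I'll insert gently.

Emit:
send_rows --pt "-0.015 0 0 0 0 0" --pt "-0.03 0 0 0 0 0" --pt "-0.045 0 0 0 0 0" --pt "-0.06 0 0 0 0 0" --pt "-0.075 0 0 0 0 0" --pt "-0.09 0 0 0 0 0" --pt "-0.105 0 0 0 0 0" --pt "-0.12 0 0 0 0 0" --pt "-0.13 0 0 0 0 0" --pt "-0.14 0 0 0 0 0" --pt "-0.14 0 0 0 0 0"

```text
time_s: 14.1
position: [0.4757, -0.0224, 0.0238]
tcp_rot: [[-0.228, 0.974, 0.0], [0.974, 0.228, -0.0], [-0.0, 0.0, -1.0]]
force: [-0.3, 0.3, -1.7]
opening: 0.158
grasp_force: 30.0
```

```bash
cat > st.py <<'E'
from h import *
a=np.array([.2277,-.9737]);n=np.array([.9737,.2277]);O=np.array([519.9,-211.9])
s=readout.read_state();q=s['position'][:2]*1000-O;F=s['force'][:2]
print("fin u,v",np.round([q@a,q@n],1),"nose inside mouth",round(q@a+145+65,1),"F along,side,z",np.round([F@a,F@n,s['force'][2]],1),"M",np.round(s['moment'],2))
go(*(O-130*a),23.8,103.16)
E
python3 st.py
```

```text
fin u,v [-1.946e+02  1.000e-01] nose inside mouth 15.4 F along,side,z [-0.3 -0.2 -1.7] M [ 0.05 -0.06 -0.01]
t 14.1 at [475.7 -22.4  23.8] yaw 103.19 F [-0.3  0.3 -1.7] grip 13.7 30.0 | move [-0.259 -0.     0.   ] [0. 0. 0.] | norm mm 65
```

It's 15 mm in with no side force. I'll continue to about 85 mm, since the stop is at 96 mm at the earliest.

Emit:
send_rows --pt "-0.02 0 0 0 0 0" --pt "-0.045 0 0 0 0 0" --pt "-0.07 0 0 0 0 0" --pt "-0.1 0 0 0 0 0" --pt "-0.13 0 0 0 0 0" --pt "-0.16 0 0 0 0 0" --pt "-0.19 0 0 0 0 0" --pt "-0.22 0 0 0 0 0" --pt "-0.25 0 0 0 0 0" --pt "-0.27 0 0 0 0 0" --pt "-0.28 0 0 0 0 0" --pt "-0.28 0 0 0 0 0"

```text
time_s: 15.3
position: [0.4915, -0.0905, 0.0238]
tcp_rot: [[-0.228, 0.974, 0.0], [0.974, 0.228, -0.0], [-0.0, 0.0, -1.0]]
force: [-0.4, -0.5, -1.3]
opening: 0.159
grasp_force: 30.0
```

```bash
python3 st.py
```

```text
fin u,v [-124.6    0. ] nose inside mouth 85.4 F along,side,z [ 0.4 -0.5 -1.3] M [ 0.19 -0.06 -0.05]
t 15.3 at [491.5 -90.5  23.8] yaw 103.18 F [-0.4 -0.5 -1.3] grip 13.8 30.0 | move [ 0.021 -0.    -0.   ] [0. 0. 0.] | norm mm 5
```

Emit:
send_rows --pt "-0.008 0 0.002 0 0 0" --pt "-0.016 0 0.004 0 0 0" --pt "-0.024 0 0.004 0 0 0" --pt "-0.032 0 0.004 0 0 0" --pt "-0.036 0 0.004 0 0 0" --pt "-0.036 0 0.004 0 0 0"

```text
time_s: 15.9
position: [0.4936, -0.0991, 0.0228]
tcp_rot: [[-0.228, 0.974, 0.0], [0.974, 0.228, -0.0], [-0.0, 0.0, -1.0]]
force: [0.9, 1.0, -1.1]
opening: 0.155
grasp_force: 30.0
```

Emit:
send_rows --pt "-0.004 0 0 0 0 0" --pt "-0.008 0 0 0 0 0" --pt "-0.012 0 0 0 0 0" --pt "-0.012 0 0 0 0 0"

```text
time_s: 16.3
position: [0.4943, -0.102, 0.0228]
tcp_rot: [[-0.228, 0.974, 0.0], [0.974, 0.228, -0.0], [-0.0, 0.0, -1.0]]
force: [0.1, 0.0, -1.5]
opening: 0.159
grasp_force: 30.0
```

Emit:
send_rows --pt "-0.003 0 0 0 0 0" --pt "-0.006 0 0 0 0 0" --pt "-0.009 0 0 0 0 0" --pt "-0.009 0 0 0 0 0"

```text
time_s: 16.7
position: [0.4948, -0.1042, 0.0228]
tcp_rot: [[-0.228, 0.974, 0.0], [0.974, 0.228, -0.0], [-0.0, 0.0, -1.0]]
force: [-0.5, 0.2, -2.1]
opening: 0.156
grasp_force: 30.0
```

Emit:
send_rows --pt "-0.003 0 0 0 0 0" --pt "-0.006 0 0 0 0 0" --pt "-0.008 0 0 0 0 0" --pt "-0.008 0 0 0 0 0"

```text
time_s: 17.1
position: [0.4945, -0.105, 0.0227]
tcp_rot: [[-0.229, 0.974, -0.001], [0.974, 0.229, 0.001], [0.002, -0.001, -1.0]]
force: [0.7, 5.2, -0.7]
opening: 0.158
grasp_force: 30.0
```

Contact: about 5 N along the axis with the nose 100 mm in, inside the stop's 96–112 mm range. I'll push a little more to confirm.

Emit:
send_rows --pt "-0.002 0 0 0 0 0" --pt "-0.004 0 0 0 0 0" --pt "-0.004 0 0 0 0 0"

```text
time_s: 17.4
position: [0.4942, -0.1051, 0.0227]
tcp_rot: [[-0.229, 0.974, -0.002], [0.974, 0.229, 0.003], [0.003, -0.002, -1.0]]
force: [-0.2, 8.6, 0.9]
opening: 0.158
grasp_force: 30.0
```

```bash
python3 st.py
```

```text
fin u,v [-109.8   -0.7] nose inside mouth 100.2 F along,side,z [-8.4  1.8  0.9] M [ 1.32 -0.19  0.14]
t 17.4 at [ 494.2 -105.1   22.7] yaw 103.22 F [-0.2  8.6  0.9] grip 13.7 30.0 | move [ 0.081  0.003 -0.004] [-0.001 -0.002  0.001] | norm mm 20
```

The force rose to 8.4 N with no travel, so that is the stop. Next I'll ease off most of the push, open and rise straight up.

Emit:
send_rows --pt "0.003 0 0.001 0 0 0" --pt "0.006 0 0.001 0 0 0" --pt "0.006 0 0.001 0 0 0"

```text
time_s: 17.7
position: [0.4946, -0.105, 0.0225]
tcp_rot: [[-0.228, 0.974, -0.001], [0.974, 0.228, 0.001], [0.001, -0.001, -1.0]]
force: [-0.8, 5.2, -0.8]
opening: 0.155
grasp_force: 30.0
```

Emit:
send_rows --pt "0 0 0 0 0 0" --pt "0 0 0 0 0 0" --pt "0 0 0 0 0 0" --pt "0 0 0 0 0 0" --pt "0 0 0 0 0 0" --pt "0 0 -0.04 0 0 0" --pt "0 0 -0.15 0 0 0" --pt "0 0 -0.3 0 0 0" --pt "0 0 -0.45 0 0 0" --pt "0 0 -0.5 0 0 0" --pt "0 0 -0.5 0 0 0" --grip 0.7

```text
time_s: 18.8
position: [0.4966, -0.1062, 0.1505]
tcp_rot: [[-0.229, 0.973, 0.006], [0.973, 0.229, -0.003], [-0.004, 0.005, -1.0]]
force: [0.6, -0.3, 0.2]
opening: 0.701
grasp_force: 0.0
```

Run:
```python
from h import *
a=np.array([.2277,-.9737]);n=np.array([.9737,.2277]);O=np.array([519.9,-211.9])
go(490,-100,140,103.2)
s=readout.read_state(); p,D=viewer.capture("wrist"); cv2.imwrite("pics/w8.png",p[:,:,::-1])
X=cloud("wrist",D,s)*1000;z=X[...,2];q=X[...,:2]-O;u=q@a;v=q@n
f=(z>36)&(z<56)&(abs(v)<40)&(u<-80)&(u>-150); r=rect(f,"wrist",.047,s); print("fin",r,np.median(z[f]))
c=r[:2]-O; print("fin u,v",c@a,c@n,"nose in",c@a+210)
t=(z>14)&(z<24)&(abs(v)<40)&(u<-80)&(u>-150); print("tail",u[t].min(),v[t].min(),v[t].max(),np.percentile(z[t],97))
```

```text
t 18.8 at [ 496.6 -106.2  150.5] yaw 103.22 F [ 0.6 -0.3  0.2] grip 61.0 0.0 | move [ 0.03  -0.02   0.042] [0.003 0.003 0.   ] | norm mm 14
fin [ 493.6 -103.8   31.5   13.5  -76.7] 46.76433656522022
fin u,v -111.24548 -0.9939399999999534 nose in 98.75452
tail -125.09766443441048 -23.65944424066698 22.205685601594226 20.519401021362576
```

View pics/w8.png

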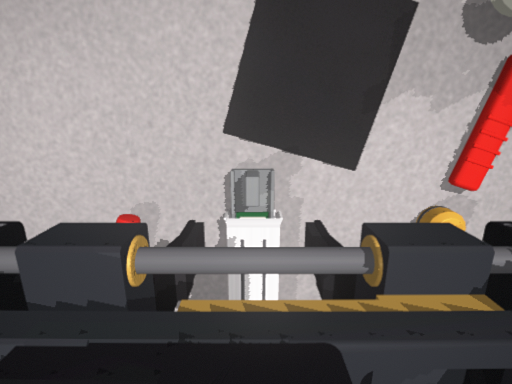

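The wrist view shows the sled in the sleeve, with the fin at (252,190) and the mouth at (252,220). The tail is at u=-125.1, so the fin is at -110.1, against -109.8 at contact. I'll let the arm settle and re-measure once.

Emit:
send_rows --pt "0 0 0 0 0 0" --pt "0 0 0 0 0 0" --pt "0 0 0 0 0 0" --pt "0 0 0 0 0 0"

```text
time_s: 19.25
position: [0.4946, -0.1054, 0.1467]
tcp_rot: [[-0.228, 0.974, -0.002], [0.974, 0.229, 0.001], [0.001, -0.002, -1.0]]
force: [-0.4, 1.1, -0.7]
opening: 0.7
grasp_force: 0.0
```

Run:
```python
from h import *
a=np.array([.2277,-.9737]);n=np.array([.9737,.2277]);O=np.array([519.9,-211.9])
s=readout.read_state(); p,D=viewer.capture("wrist")
X=cloud("wrist",D,s)*1000;z=X[...,2];q=X[...,:2]-O;u=q@a;v=q@n
f=(z>42)&(z<52)&(abs(v)<15)&(u<-80)&(u>-150); print("fin",np.percentile(u[f],[1,99]),np.percentile(v[f],[1,99]),np.median(z[f]))
t=(z>16)&(z<24)&(abs(v)<40)&(u<-85)&(u>-150); print("tail",u[t].min(),v[t].min(),v[t].max(),np.percentile(z[t],[50,97]))
l=(z>18)&(z<35)&(abs(v)<40)&(u<-40)&(u>-85); print("lip",u[l&(z>24)].min())
```

```text
fin [-124.83408621  -95.16918738] [-7.23277298  6.12464623] 46.85989721605544
tail -125.062983625408 -23.7582777760625 22.087580881856333 [18.80035217 21.05501524]
lip -76.38249197449242
```

The fin is centred at u=-110.0, within 0.2 mm of its position under push. Its top is at 46.9 mm, so the sled is on the sleeve floor and home.

```bash
python3 -c "
from rig import ticket
print(ticket.hand_in())"
```

```text
the job is handed in; nothing more can be done
None
```

The job is handed in, though hand-in returned no verdict: the sled was drawn from the clip, laid on the mat, regripped by its fin and pushed onto the stop at about 8 N, and it now rests home in the sleeve, released, with the arm clear at about 19 s.

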